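Put the dough sheeter in third speed

ROBOT

A 6-joint arm with a two-finger parallel gripper is mounted at the origin on the work surface. World frame = base frame: x ahead of the robot, y to its left, z up, the work surface at z = 0. Lengths are in m, angles in rad, forces in N, time in s.
With the tool pointing down it reaches from about 0.375 to 0.975 m from the base axis. Payload 3.8 kg.
Tool frame: the origin (TCP) lies at the very end of the fingers, on their centre line; the grasp point (between the pads) lies 19 mm behind it; z points along the fingers, y is the direction in which the jaws open and shut (so a half turn about z gives the same grasp; the last joint's range is limited). The gripper opens to 85 mm and grips with 20 to 120 N. Pads are 22 mm wide; open, the fingers measure 114 mm over their backs; the gripper's body (76 mm by 85 mm) begins 54 mm behind the grasp point. The pads swing forward as they close: fully open they stand 13 mm farther back than shut.
Start: joints at [1.23, 0.264, 1.604, -0, 1.274, -0.037], TCP at [0.202, 0.644, 0.231] pointing down, gripper open.
Joint ranges: [-2.63, 2.63], [-0.94, 2.18], [0.31, 2.57], [-1.31, 4.45], [0, 2.66], [-2.55, 2.55]. Speed limits (rad/s): [2.57, 2.57, 3.14, 3.14, 3.14, 3.14].

INTERFACE

Orientations are given as a rotation vector (axis times angle).
In Python, from workcell import read_state, read_camera, camera_info, finish_job gives the robot as it stands. The module is installed in compiled form; this text tells all that it offers.
- The arm moves only by the tool play_rows, never from a script. Its argument "motion" is a list of rows, each a list of 5 numbers: the shift along the tool's x, y, z in units of 1000 mm (1.0 is 1000 mm), then the turn about the tool's z in units of 2 pi rad (1.0 is 2 pi rad), then the finger opening in mm, from 0 to 85.4. A call has 1 to 5 rows; each row shifts and turns the commanded pose from where the row before left it, along the tool's axes as they then stand; what a row does not reach is not made up. A row lasts 1/8 s, in which the tool goes at most 62.5 mm and 10.7 degrees, less where a joint would pass 70% of its speed; a pose out of reach is approached as far as the arm can. A call with a number of a shift or a turn outside -1 to 1 is refused whole. A call with a gripper value outside its range is refused whole. The fingers move at their own pace and stop on an object; "squeeze" is the grip in N (left out, the last holds). Time passes only in rows, so rows that do not move let the fingers close. It gives the time, the measured TCP pose, the force and the opening at its end, in the units of the state.
- read_state(): the state, without advancing time (a new reading comes with each control period).
- read_camera(name): name is "side" or "top"; returns the picture (480x640x3 uint8, red, green, blue); there is no depth.
- camera_info(name): a dict with "intrinsics" (3x3 intrinsics, pixels), "pose" (4x4, takes a point from camera to world coordinates). Camera axes: x right, y down, z forward; pixel columns grow to the right and rows downward; lengths in m; the calibration is good to about 2 mm. A picture is of the moment at which its call begins. camera_info takes no time and is no camera call.
- finish_job(): hands the job in, once; it reports no verdict.
The state is a dict: "time": time; "q": joint angles; "joint_vel": joint speeds; "joint_torque": joint torques, N m; "tool_pos": TCP position; "tcp_rot": TCP orientation; "wrist_force": force on the tool from outside, world axes, zero at the start; "torque": the same for the moment, N m; "width": opening from 0.0 (shut) to 1.0 (fully open).
Only numpy, scipy, OpenCV 4.12 (cv2) and the standard library are available. Lean on these libraries where they do the work, as an engineer would, in place of code of your own. Each camera call takes 0.05 s, during which the arm holds its last target. There are 200 camera calls.

TASK

Put the dough sheeter in third speed: push its gear lever out of the park slot, across the gate and fully home into the slot marked by the plate with three dots, without engaging any other speed. Only push the lever with the fingers: do not pull its sprung knob up or force the lever. Leave everything else where it stands.

Things in the scene. Friction and masses are not known exactly. Their poses are not given: they have to be found in the camera images.
- gearbox: dough sheeter with its gearbox, one fixed unit. Origin on the table under the middle of the gate; x away from the robot, y to the sheeter's rollers, z up. White housing: x +-105, y -175 to 140 mm, top 88 mm high; cheeks and rollers: x +-145, y 157 to 475 mm, 200 mm high. Gate plate (steel) on the housing: x +-90, y +-75 mm, top 103 mm high
- gate (a point): middle of the gate, on the gate plate's top. Slots 19 mm wide, in the gearbox's axes: a crossbar along y from y = -33 to 33 mm (slot centres) at x = 0; at y = 33 and y = -33 a slot along x through it, ending at x = 38 and -38 mm: these are the four speed slots; at y = 0 the park slot, towards -x only. The lever's 12 mm stem stands in the gate, whose metal blocks it elsewhere
- park (a point): where the stem's axis stands when the lever is fully in the park slot (shift about -0.37), on the gate plate's top, 31 mm from the gate's middle towards the gearbox's -x
- shift (a joint): fore-and-aft lean of the lever (rad), + to the gearbox's +x; 0 upright in the crossbar; about 0.34 or -0.34 at the end of a speed slot. Pivot 20 mm above the gearbox's origin: a point L along the stem is at x = L sin(shift), y = L cos(shift) sin(select). Stays where left; moving it takes about 3 N at the knob. Starts in park at -0.34 to -0.22
- select (a joint): sideways lean of the lever (rad), + to the gearbox's +y; 0 in the park slot's column, about 0.39 or -0.39 in the speed columns, with some 0.04 rad of free play in a slot. Stays where left, same friction as shift
- knob (a joint): how far the knob is pulled up along the stem (m): 0 down, at most 0.012; a spring holds it down with 25 N. Pulling it up unlatches the gate for cleaning
- knob_mid (a point): middle of the lever's black knob, an upright round grip 32 mm in diameter and 46 mm tall (the point is 23 mm above its underside), 185 mm from the pivot along the stem; 205 mm above the table when upright, about 183 mm in a speed slot
- stem (a point): point on the stem's axis 80 mm from the pivot, at the height of the gate plate when upright
- plate1: aluminium index plate 40 x 42 x 2 mm, flat on the gate plate, with one black dot in its middle (dots 10 mm across); it lies just beyond the closed end of the speed slot that it marks, its centre (the origin, on its underside) at x = +-64, y = +-33 mm in the gearbox's frame, 103 mm high. Which of the four slots it marks changes from start to start
- plate2: aluminium index plate 40 x 42 x 2 mm, flat on the gate plate, with two dots on a diagonal (dots 10 mm across); it lies just beyond the closed end of the speed slot that it marks, its centre (the origin, on its underside) at x = +-64, y = +-33 mm in the gearbox's frame, 103 mm high. Which of the four slots it marks changes from start to start
- plate3: aluminium index plate 40 x 42 x 2 mm, flat on the gate plate, with three dots on a diagonal (dots 10 mm across); it lies just beyond the closed end of the speed slot that it marks, its centre (the origin, on its underside) at x = +-64, y = +-33 mm in the gearbox's frame, 103 mm high. Which of the four slots it marks changes from start to start
- plate4: aluminium index plate 40 x 42 x 2 mm, flat on the gate plate, with four dots in a square (dots 10 mm across); it lies just beyond the closed end of the speed slot that it marks, its centre (the origin, on its underside) at x = +-64, y = +-33 mm in the gearbox's frame, 103 mm high. Which of the four slots it marks changes from start to start
- cutter: steel cutter ring, 52 mm in diameter, 34 mm high, loose on top of the gearbox housing beside the gate plate (its top 122 mm above the table); origin at the centre of its underside
- rolling_pin: wooden rolling pin 320 mm long, 36 mm thick, lying across in front of the gearbox on the robot's side; origin under its middle, x along it
- bowl: steel bowl, 170 mm in diameter, 70 mm high, on the right of the table; origin under its middle
- cup: steel cup, 72 mm in diameter, 60 mm high, right of the gearbox; origin under its middle
- oil_bottle: amber bottle, 64 mm in diameter, 170 mm high, far right; origin under its middle
- brush: pastry brush lying on the table, right of the gearbox; origin under its middle

How it is judged:
By the outcome, as a careful person would: the job done as asked, in the order asked, and still so for the second after the job is handed in, with the robot touching nothing.
It also fails if it takes over 54 s, if anything falls off the work surface, if the arm or the gripper's body presses on something with over 40 N, if the wrist force passes 120 N, or if a joint passes its speed limit or range.

## Working session

There is one attempt and no reset: what is moved stays moved. The work goes in short steps, Python scripts to look and compute and a tool call to move; the robot and the scene stay as the last step left them, time stands still between calls to the robot, and variables do not carry over. Pictures are saved under pics/ and viewed, about 8 in all and at most 12, crops included, and the job is handed in when it is done.

Besides the shell and the picture viewer there is one more tool, called after "Request:" as a command line: name --pt "numbers of a row" for each row, then --argument value for the rest. play_rows: Moves the arm, as the interface text tells. Shifts and turns lie within -1 to 1; 1 stands for 1000 mm of shift or 2 pi rad of turn. Its arguments: {"type":"object","properties":{"motion":{"type":"array","items":{"type":"array","items":{"type":"number"}}},"squeeze":{"type":"number"}},"required":["motion"]}

```bash
mkdir -p pics
python3 - <<'E'
from workcell import *
import cv2
for n in("top","side"):
    im=read_camera(n); cv2.imwrite(f"pics/{n}0.png",im[:,:,::-1]); c=camera_info(n); print(n,c["intrinsics"],c["pose"])
s=read_state(); print(s)
E
```

```text
top [[523.34425456   0.         325.08797752]
 [  0.         523.34425456 248.32191038]
 [  0.           0.           1.        ]] [[ 1.32658175e-02 -9.95491806e-01  9.39152963e-02  4.42944810e-01]
 [-9.99911508e-01 -1.33008174e-02  2.53300724e-04 -1.86476789e-01]
 [ 9.96991414e-04 -9.39103458e-02 -9.95580159e-01  1.09428584e+00]
 [ 0.00000000e+00  0.00000000e+00  0.00000000e+00  1.00000000e+00]]
side [[561.41884539   0.         320.39913735]
 [  0.         561.41884539 246.82231735]
 [  0.           0.           1.        ]] [[-0.90340032 -0.3233652   0.28160754  0.19533881]
 [-0.42872201  0.6687755  -0.60740165  0.55611292]
 [ 0.00808033 -0.66945819 -0.74280579  1.05364508]
 [ 0.          0.          0.          1.        ]]
{'time': 0.1, 'q': array([ 1.23012310e+00,  2.64712841e-01,  1.60528671e+00,  5.20773892e-06,
        1.27370054e+00, -3.69189938e-02]), 'joint_vel': array([ 3.83729613e-04, -2.12709312e-03, -4.63536331e-03, -4.58469720e-05,
        6.16857700e-04,  3.12692553e-03]), 'joint_torque': array([-3.21104108e-04, -5.16702211e+01, -3.68589020e+01, -9.16659337e-05,
        6.28343085e-03,  9.44979433e-06]), 'tool_pos': array([0.20167892, 0.64344862, 0.23003631]), 'tcp_rot': array([-0.47524537, -3.1050314 ,  0.00324965]), 'wrist_force': array([-0.2510634 ,  0.02798149,  0.27135572]), 'torque': array([-0.02849071, -0.00142017, -0.0001579 ]), 'width': 0.9972314440099977}
```

View pics/top0.png

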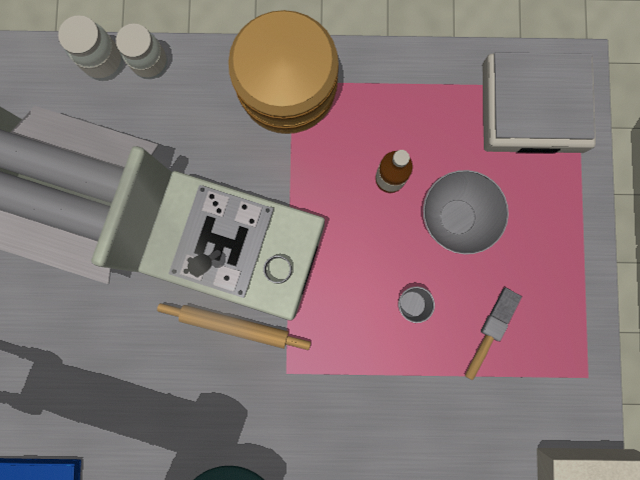

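View pics/side0.png

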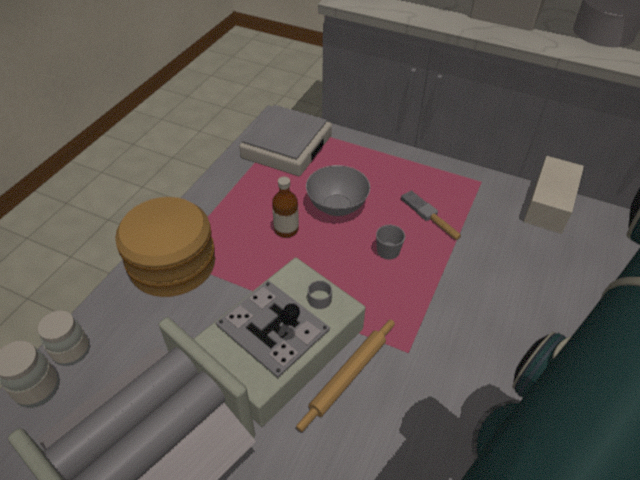

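The top view shows the gate centred near (222,243) with the knob near (199,265). The plates are at about (214,203), (247,213), (228,277) and (190,268). I'll zoom in on both views to read the dots.

Run:
```python
import cv2,numpy as np
a=cv2.imread("pics/top0.png")[170:310,150:290]; b=cv2.imread("pics/side0.png")[270:390,200:340]
a=cv2.resize(a,(400,400),interpolation=cv2.INTER_CUBIC);b=cv2.resize(b,(400,343),interpolation=cv2.INTER_CUBIC)
b=cv2.copyMakeBorder(b,0,57,0,0,cv2.BORDER_CONSTANT)
cv2.imwrite("pics/z0.png",np.hstack([a,b]))
```

```text
(no output)
```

View pics/z0.png

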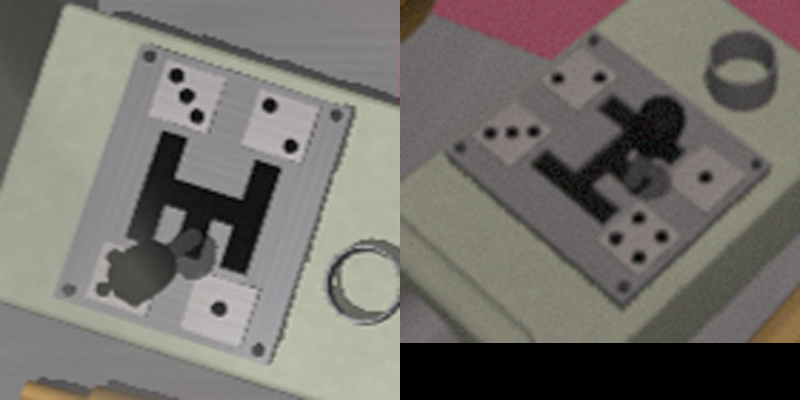

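The three-dot plate is at the +x,+y corner. The others are two dots at +x,-y, four at -x,+y and one at -x,-y. Next I'll compute the gearbox pose and the knob position.

```bash
cat > h.py <<'E'
from workcell import *
import numpy as np, cv2
from scipy.spatial.transform import Rotation as R
C={n:camera_info(n) for n in("top","side")}
def ray(n,p):
    c=C[n];d=c["pose"][:3,:3]@np.linalg.solve(c["intrinsics"],[p[0],p[1],1]);return c["pose"][:3,3],d
def plane(n,p,z):
    o,d=ray(n,p);return o+d*(z-o[2])/d[2]
def tri(a,b):
    A=[];B=[]
    for o,d in(ray("top",a),ray("side",b)):
        d=d/np.linalg.norm(d);P=np.eye(3)-np.outer(d,d);A.append(P);B.append(P@o)
    A=np.vstack(A);B=np.hstack(B);x=np.linalg.lstsq(A,B,rcond=None)[0];return x,np.linalg.norm(A@x-B)
E
cat > m.py <<'E'
from h import *
pt=np.array([[140,43],[355,107],[270,365],[55,297]])/400*140+[150,170]
ps=(np.array([[593,33],[770,168],[622,307],[446,154]])-[400,0])/400*140+[200,270]
ps=ps[[3,0,1,2]]
# corners: top order ++,+-,--,-+
L=np.array([[90,75],[90,-75],[-90,-75],[-90,75]])/1000
for n,p in(("top",pt),("side",ps)):
    W=np.array([plane(n,q,.103)[:2] for q in p]); c=W.mean(0)
    d=W-c; yaw=np.arctan2((L[:,0]*d[:,1]-L[:,1]*d[:,0]).sum(),(L*d).sum()); 
    r=np.array([[np.cos(yaw),-np.sin(yaw)],[np.sin(yaw),np.cos(yaw)]])
    print(n,c,yaw,np.abs((d@r)-L).max())
im={n:cv2.imread(f"pics/{n}0.png") for n in C}
a=im["side"][295:325,275:305].max(2)<32
ys,xs=np.nonzero(a)
print("side knob px",xs.mean()+275,ys.mean()+295,a.sum())
E
python3 m.py
```

```text
top [0.54847793 0.01070472] -0.28697791942155015 0.0009409185273280135
side [0.55025376 0.01615127] -0.29277533804692635 0.0020535066659658485
side knob px 287.2157434402332 315.03498542274053 343
```

Run:
```python
from h import *
x,e=tri((143*.35+150,270*.35+170),(261*.35+200,124*.35+270));print(x,e)
g=np.array([.549,.0125]);y=-.289
r=np.array([[np.cos(y),-np.sin(y)],[np.sin(y),np.cos(y)]])
print("knob in gearbox",(x[:2]-g)@r)
s=read_state();M=R.from_rotvec(s["tcp_rot"]).as_matrix();print(M.round(3))
def W(a,b): return g+r@np.array([a,b])
for p in [(-.15,0),(-.03,0),(-.03,-.06)]: print(p,W(*p))
```

```text
[0.49731478 0.02845198 0.19583584] 0.0006264693078298074
knob in gearbox [-0.05408802  0.00056047]
[[-0.954  0.299 -0.001]
 [ 0.299  0.954 -0.002]
 [ 0.    -0.002 -1.   ]]
(-0.15, 0) [0.4052206  0.05524908]
(-0.03, 0) [0.52024412 0.02104982]
(-0.03, -0.06) [ 0.50314449 -0.03646195]
```

Request:
play_rows --pt "0 0 -0.03 -0.0024 0" --pt "-0.0335 -0.042 0 0 0" --pt "-0.0335 -0.042 0 0 0" --pt "-0.0335 -0.042 0 0 0" --pt "-0.0335 -0.042 0 0 0" --squeeze 40

```text
time: 0.72
tool_pos: [0.2827, 0.443, 0.2607]
tcp_rot: [-0.451, -3.109, 0.001]
wrist_force: [1.9, 0.1, 0.6]
width: -0.001
```

Request:
play_rows --pt "-0.0335 -0.042 0 0 0" --pt "-0.0335 -0.042 0 0 0" --pt "-0.0335 -0.042 0 0 0" --pt "-0.0335 -0.042 0 0 0"

```text
time: 1.23
tool_pos: [0.3632, 0.2439, 0.261]
tcp_rot: [0.451, 3.109, -0.0]
wrist_force: [1.2, -0.1, 0.3]
width: 0.004
```

```bash
cat >> h.py <<'E'
g=np.array([.549,.0125]);yw=-.289
r=np.array([[np.cos(yw),-np.sin(yw)],[np.sin(yw),np.cos(yw)]])
def rep():
    s=read_state();M=R.from_rotvec(s["tcp_rot"]).as_matrix()
    print("t",s["time"],"g mm",((s["tool_pos"][:2]-g)@r*1000).round(1),"z",round(s["tool_pos"][2]*1000,1),"yaw y-axis",np.arctan2(-M[0,1],M[1,1]).round(4),"Fg",(s["wrist_force"][:2]@r).round(1),s["wrist_force"][2].round(1),"w",s["width"].round(2))
E
python3 -c "from h import *;rep()"
```

```text
Traceback (most recent call last):
  File "h.py", line 18, in rep
    print("t",s["time"],"g mm",((s["tool_pos"][:2]-g)@r*1000).round(1),"z",round(s["tool_pos"][2]*1000,1),"yaw y-axis",np.arctan2(-M[0,1],M[1,1]).round(4),"Fg",(s["wrist_force"][:2]@r).round(1),s["wrist_force"][2].round(1),"w",s["width"].round(2))
                                                                                                                                                                                                                                   ^^^^^^^^^^^^^^^^
AttributeError: 'float' object has no attribute 'round'
```

Request:
play_rows --pt "-0.0335 -0.042 0 0 0" --pt "-0.0335 -0.042 0 0 0" --pt "-0.0335 -0.042 0 0 0" --pt "-0.0335 -0.042 0 0 0" --pt "0 0 0 0 0"

```text
time: 1.85
tool_pos: [0.4444, 0.0433, 0.2609]
tcp_rot: [-0.461, -3.107, 0.002]
wrist_force: [-0.0, 0.1, -0.1]
width: -0.002
```

```bash
sed -i 's/s\["width"\].round(2)/round(s["width"],2)/;s/s\["wrist_force"\]\[2\].round(1)/s["wrist_force"][2]/' h.py
python3 -c "
from h import *;rep()
for n in C: cv2.imwrite(f'pics/{n}1.png',read_camera(n)[:,:,::-1])
a=cv2.imread('pics/top1.png')[150:330,130:310];b=cv2.imread('pics/side1.png')[220:400,180:360]
cv2.imwrite('pics/z1.png',np.hstack([cv2.resize(i,(400,400),interpolation=2) for i in(a,b)]))"
```

```text
t 1.85 g mm [-109.1   -0.3] z 260.9 yaw y-axis -0.2946 Fg [-0.1  0.1] -0.08707554812743473 w -0.0
```

View pics/z1.png

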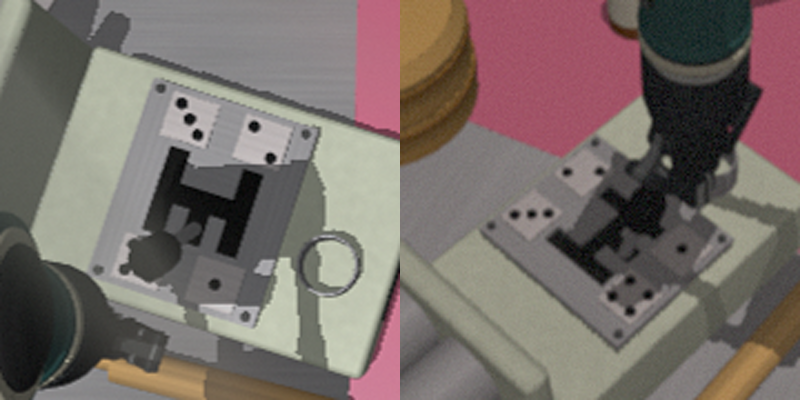

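The closed fingers are in line behind the knob: tip at about (150,345) and knob at (155,255) in the crop. I'll descend and start pushing.

Request:
play_rows --pt "0 0 0.043 0 0" --pt "0 0 0.043 0 0" --pt "-0.01 0 0 0 0" --pt "-0.01 0 0 0 0" --pt "0 0 0 0 0"

```text
time: 2.58
tool_pos: [0.4657, 0.0411, 0.1779]
tcp_rot: [0.451, 3.105, 0.001]
wrist_force: [0.9, -0.4, 0.3]
width: -0.0
```

Request:
play_rows --pt "-0.008 0 0 0 0" --pt "-0.008 0 0 0 0" --pt "-0.008 0 0 0 0"

```text
time: 2.95
tool_pos: [0.4863, 0.0339, 0.1757]
tcp_rot: [-0.452, -3.109, -0.0]
wrist_force: [-3.3, 0.8, 2.2]
width: 0.002
```

Request:
play_rows --pt "-0.01 0 0 0 0" --pt "-0.01 0 0 0 0" --pt "-0.006 0 0 0 0"

```text
time: 3.32
tool_pos: [0.5117, 0.026, 0.1753]
tcp_rot: [0.452, 3.109, -0.001]
wrist_force: [-2.6, -0.5, 3.4]
width: -0.001
```

```bash
python3 -c "
from h import *;rep()
for n in C: cv2.imwrite(f'pics/{n}2.png',read_camera(n)[:,:,::-1])
a=cv2.imread('pics/top2.png')[150:330,130:310];b=cv2.imread('pics/side2.png')[220:400,180:360]
cv2.imwrite('pics/z2.png',np.hstack([cv2.resize(i,(400,400),interpolation=2) for i in(a,b)]))"
```

```text
t 3.325 g mm [-39.6   2.3] z 175.3 yaw y-axis -0.289 Fg [-2.3 -1.3] 3.446501878525623 w -0.0
```

View pics/z2.png

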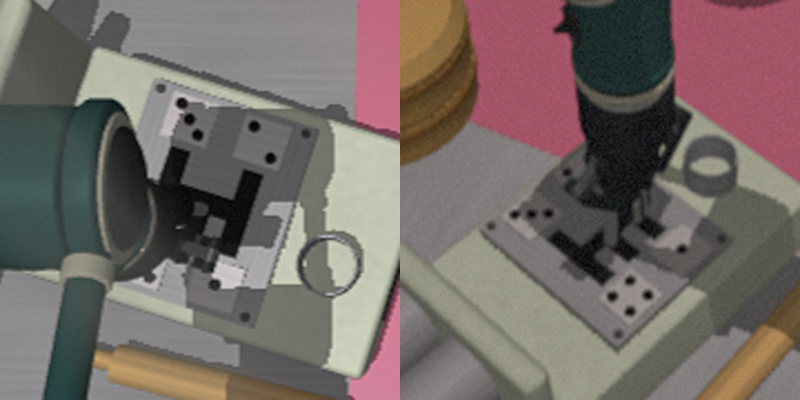

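The arm hides the knob in both views. I'll push on to the nominal upright position, then back off and look.

Request:
play_rows --pt "-0.006 0 0 0 0" --pt "-0.006 0 0 0 0" --pt "0 0 0 0 0"

```text
time: 3.8
tool_pos: [0.5228, 0.0231, 0.1752]
tcp_rot: [0.452, 3.109, 0.0]
wrist_force: [-1.9, 0.5, 1.6]
width: 0.001
```

Request:
play_rows --pt "0.03 0 0 0 0" --pt "0.03 -0.02 0 0 0" --pt "0.02 -0.05 0 0 0" --pt "0 -0.05 0 0 0" --pt "0 0 0 0 0"

```text
time: 4.42
tool_pos: [0.4113, -0.0714, 0.1757]
tcp_rot: [0.459, 3.106, -0.001]
wrist_force: [0.4, 0.3, -0.0]
width: 0.001
```

```bash
python3 -c "
from h import *;rep()
for n in C: cv2.imwrite(f'pics/{n}3.png',read_camera(n)[:,:,::-1])
a=cv2.imread('pics/top3.png')[150:330,130:310];b=cv2.imread('pics/side3.png')[220:400,180:360]
cv2.imwrite('pics/z3.png',np.hstack([cv2.resize(i,(400,400),interpolation=2) for i in(a,b)]))"
```

```text
t 4.425 g mm [-108.1 -119.7] z 175.7 yaw y-axis -0.2932 Fg [0.3 0.4] -0.02862777961482954 w 0.0
```

View pics/z3.png

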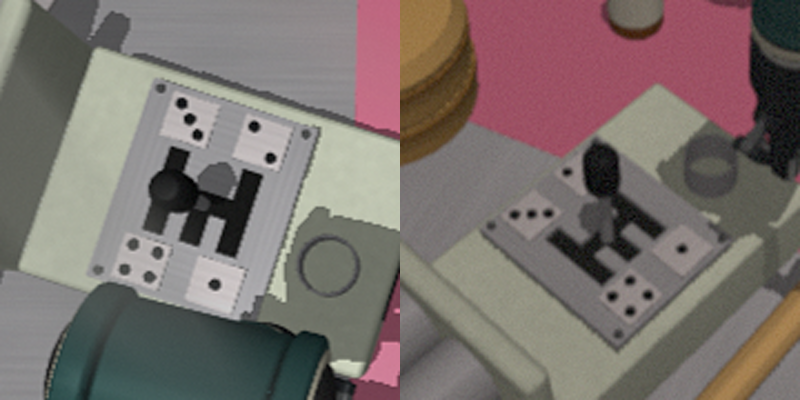

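The knob now stands near upright, at about (174,191) in the top crop and (602,169) in the side crop.

```bash
python3 -c "
from h import *
x,e=tri((174*.45+130,191*.45+150),(202*.45+180,169*.45+220));print(x,e,(x[:2]-g)@r*1000)
# stem bottom end in gate: crossbar line check
for p in ((0,0,.205),(0,.0,.103)):
  w=np.r_[g+r@np.array(p[:2]),p[2]]
  for n in C:
    q=np.linalg.inv(C[n]['pose'])@np.r_[w,1];k=C[n]['intrinsics']@q[:3];print(n,k[:2]/k[2])
"
```

```text
[0.54676925 0.01449714 0.20371261] 0.0017948877957053406 [-2.70740864  1.27856382]
top [209.09981671 233.87855217]
side [270.99335259 294.59681732]
top [220.86138141 240.37835328]
side [273.88135708 325.15913606]
```

Request:
play_rows --pt "-0.053 0 0 0 0" --pt "-0.053 0 0 0 0" --pt "0 0.05 0 0 0" --pt "0 0.02 0 0 0" --pt "0 0 0 0 0"

```text
time: 5.15
tool_pos: [0.5333, -0.0302, 0.1749]
tcp_rot: [-0.445, -3.109, 0.0]
wrist_force: [-0.7, -0.1, 0.5]
width: 0.0
```

Request:
play_rows --pt "0 0.008 0 0 0" --pt "0 0.008 0 0 0" --pt "0 0 0 0 0"

```text
time: 5.52
tool_pos: [0.5375, -0.0168, 0.1754]
tcp_rot: [0.452, 3.109, 0.0]
wrist_force: [-1.2, -0.1, 0.1]
width: 0.002
```

```bash
python3 -c "
from h import *;rep()"
```

```text
t 5.525 g mm [ -2.7 -31.3] z 175.4 yaw y-axis -0.2888 Fg [-1.1 -0.4] 0.06623688275418513 w 0.0
```

Request:
play_rows --pt "0 0.006 0 0 0" --pt "0 0.006 0 0 0"

```text
time: 5.78
tool_pos: [0.541, -0.0055, 0.1753]
tcp_rot: [-0.453, -3.109, 0.0]
wrist_force: [-0.4, -1.4, -0.4]
width: -0.002
```

Request:
play_rows --pt "0 0.008 0 0 0" --pt "0 0.008 0 0 0"

```text
time: 6.02
tool_pos: [0.5458, 0.0105, 0.1753]
tcp_rot: [0.452, 3.109, 0.0]
wrist_force: [-2.4, -1.9, 0.9]
width: -0.001
```

Request:
play_rows --pt "0 0.01 0 0 0" --pt "0 0.006 0 0 0"

```text
time: 6.28
tool_pos: [0.5505, 0.0262, 0.1754]
tcp_rot: [0.451, 3.109, 0.0]
wrist_force: [0.3, -2.3, 0.4]
width: -0.002
```

```bash
python3 -c "
from h import *;rep()"
```

```text
t 6.275 g mm [-2.5 13.5] z 175.4 yaw y-axis -0.2881 Fg [ 0.9 -2.2] 0.44380639571360186 w -0.0
```

Request:
play_rows --pt "0 0.006 0 0 0" --pt "0 0.006 0 0 0"

```text
time: 6.52
tool_pos: [0.5535, 0.037, 0.175]
tcp_rot: [-0.452, -3.109, 0.001]
wrist_force: [-0.2, -2.9, -1.5]
width: -0.002
```

Request:
play_rows --pt "0 0.004 0 0 0" --pt "0 0.003 0 0 0" --pt "0 0 0 0 0"

```text
time: 6.9
tool_pos: [0.5556, 0.0439, 0.1752]
tcp_rot: [-0.452, -3.109, -0.001]
wrist_force: [-0.6, -1.0, -0.4]
width: 0.003
```

Request:
play_rows --pt "0 -0.03 0 0 0" --pt "0 -0.06 0 0 0" --pt "0.05 -0.03 0 0 0" --pt "0.06 0 0 0 0" --pt "0 0 0 0 0"

```text
time: 7.52
tool_pos: [0.4114, -0.0391, 0.1738]
tcp_rot: [-0.453, -3.106, -0.002]
wrist_force: [0.1, -0.4, 0.5]
width: 0.002
```

```bash
python3 -c "
from h import *;rep()
for n in C: cv2.imwrite(f'pics/{n}4.png',read_camera(n)[:,:,::-1])
a=cv2.imread('pics/top4.png')[150:330,130:310];b=cv2.imread('pics/side4.png')[220:400,180:360]
cv2.imwrite('pics/z4.png',np.hstack([cv2.resize(i,(400,400),interpolation=2) for i in(a,b)]))"
```

```text
t 7.525 g mm [-117.2  -88.7] z 173.8 yaw y-axis -0.2896 Fg [ 0.2 -0.3] 0.48004325760997013 w 0.0
```

View pics/z4.png

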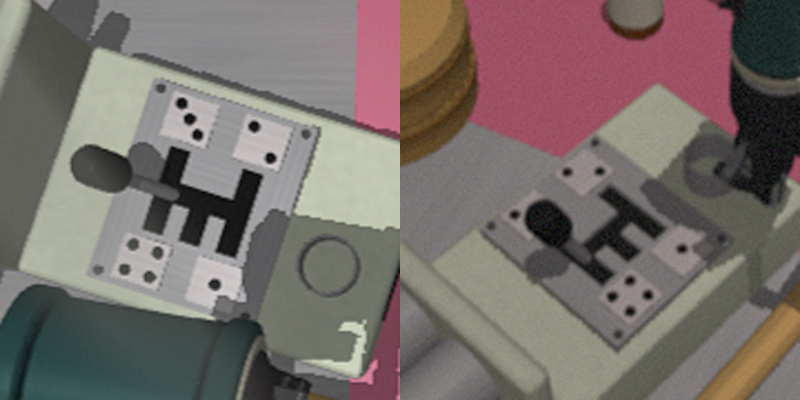

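The lever now leans to +y: knob at about (101,169) in the top crop and (548,222) in the side crop.

```bash
python3 -c "
from h import *
x,e=tri((101*.45+130,169*.45+150),(148*.45+180,222*.45+220));print(x,e,(x[:2]-g)@r*1000)
"
```

```text
[0.56498611 0.07488068 0.19236118] 0.00233423758694592 [-2.45495641 64.34965347]
```

Request:
play_rows --pt "-0.058 0 0 0 0" --pt "-0.057 0 0 0 0" --pt "0 0.05 0 0 0" --pt "0 0.045 0 0 0" --pt "0 0.014 0 0 0"

```text
time: 8.25
tool_pos: [0.56, 0.0339, 0.1755]
tcp_rot: [0.448, 3.108, 0.002]
wrist_force: [-0.9, 0.3, 0.4]
width: 0.008
```

Request:
play_rows --pt "0 0.01 0 0 0" --pt "0 0.004 0 0 0" --pt "0 0 0 0 0"

```text
time: 8.62
tool_pos: [0.5613, 0.0445, 0.1753]
tcp_rot: [0.453, 3.109, 0.0]
wrist_force: [0.1, 0.0, -0.6]
width: 0.002
```

```bash
python3 -c "
from h import *;rep()"
```

```text
t 8.625 g mm [ 2.6 34.2] z 175.3 yaw y-axis -0.2893 Fg [0.1 0.1] -0.6120507665680884 w 0.0
```

Request:
play_rows --pt "0 0.003 0 0 0" --pt "0 0 0 0 0"

```text
time: 8.88
tool_pos: [0.5618, 0.0472, 0.1752]
tcp_rot: [-0.453, -3.109, 0.001]
wrist_force: [-0.7, -0.9, -0.9]
width: -0.001
```

Request:
play_rows --pt "0 0.002 0 0 0" --pt "0 0 0 0 0"

```text
time: 9.12
tool_pos: [0.5625, 0.0497, 0.1752]
tcp_rot: [-0.452, -3.109, 0.0]
wrist_force: [-0.9, -2.4, -0.3]
width: -0.002
```

```bash
python3 -c "
from h import *;rep()"
```

```text
t 9.125 g mm [ 2.4 39.5] z 175.2 yaw y-axis -0.2888 Fg [-0.2 -2.5] -0.2626509380098078 w -0.0
```

Request:
play_rows --pt "0 0.002 0 0 0" --pt "0 0 0 0 0" --pt "0 -0.035 0 0 0" --pt "0.033 -0.005 0 0 0" --pt "0.033 0 0 0 0"

```text
time: 9.75
tool_pos: [0.4884, 0.0324, 0.1756]
tcp_rot: [0.454, 3.108, 0.002]
wrist_force: [-0.1, 0.7, -0.3]
width: 0.0
```

Request:
play_rows --pt "0 0.035 0 0 0" --pt "0 0.032 0 0 0" --pt "-0.02 0 0.003 0 0" --pt "-0.01 0 0 0 0" --pt "0 0 0 0 0"

```text
time: 10.38
tool_pos: [0.5371, 0.087, 0.1722]
tcp_rot: [-0.454, -3.108, -0.0]
wrist_force: [-0.0, 0.2, 0.8]
width: 0.003
```

```bash
python3 -c "
from h import *;rep()"
```

```text
t 10.375 g mm [-32.6  68. ] z 172.2 yaw y-axis -0.2901 Fg [-0.1  0.1] 0.7953357319000071 w 0.0
```

Now I'll push +x into the slot.

Request:
play_rows --pt "-0.006 0 0 0 0" --pt "-0.006 0 0 0 0" --pt "-0.004 0 0 0 0"

```text
time: 10.75
tool_pos: [0.5515, 0.083, 0.1724]
tcp_rot: [-0.452, -3.108, 0.0]
wrist_force: [-3.2, 0.8, 1.9]
width: -0.003
```

Request:
play_rows --pt "-0.004 0 0 0 0" --pt "-0.004 0 0 0 0" --pt "0 0 0 0 0"

```text
time: 11.12
tool_pos: [0.5597, 0.0808, 0.1723]
tcp_rot: [0.452, 3.109, -0.0]
wrist_force: [-1.4, 0.7, 1.6]
width: -0.003
```

```bash
python3 -c "
from h import *;rep()"
```

```text
t 11.125 g mm [-9.2 68.6] z 172.3 yaw y-axis -0.2888 Fg [-1.6  0.3] 1.5774705332689032 w -0.0
```

Request:
play_rows --pt "-0.006 0 0 0 0" --pt "-0.006 0 0 0 0" --pt "-0.004 0 0 0 0"

```text
time: 11.5
tool_pos: [0.5748, 0.0762, 0.1718]
tcp_rot: [-0.452, -3.108, 0.001]
wrist_force: [-3.1, -0.8, -0.2]
width: -0.001
```

Request:
play_rows --pt "-0.006 0 0.002 0 0" --pt "-0.006 0 0.002 0 0"

```text
time: 11.75
tool_pos: [0.5871, 0.0729, 0.1686]
tcp_rot: [0.452, 3.108, 0.0]
wrist_force: [-2.1, 0.1, 2.8]
width: 0.0
```

Request:
play_rows --pt "-0.004 0 0 0 0" --pt "-0.003 0 0 0 0" --pt "0 0 0 0 0"

```text
time: 12.12
tool_pos: [0.5929, 0.0709, 0.1678]
tcp_rot: [-0.452, -3.108, 0.0]
wrist_force: [-1.4, -2.4, 0.6]
width: 0.003
```

```bash
python3 -c "
from h import *;rep()"
```

```text
t 12.125 g mm [25.4 68.4] z 167.8 yaw y-axis -0.2888 Fg [-0.6 -2.7] 0.5722272578623369 w 0.0
```

Nearly at the end stop. I'll move in 2 mm steps and watch the force.

Request:
play_rows --pt "-0.002 0 0 0 0" --pt "-0.001 0 0 0 0" --pt "0 0 0 0 0"

```text
time: 12.5
tool_pos: [0.5957, 0.0703, 0.1681]
tcp_rot: [-0.452, -3.109, -0.0]
wrist_force: [-2.8, 0.3, -1.7]
width: -0.004
```

Request:
play_rows --pt "-0.002 0 0 0 0" --pt "0 0 0 0 0"

```text
time: 12.75
tool_pos: [0.598, 0.0697, 0.1683]
tcp_rot: [0.452, 3.109, 0.0]
wrist_force: [-2.5, 0.1, -1.1]
width: 0.0
```

Request:
play_rows --pt "-0.0015 0 0 0 0" --pt "0 0 0 0 0"

```text
time: 13.0
tool_pos: [0.5994, 0.0692, 0.1683]
tcp_rot: [0.452, 3.109, 0.0]
wrist_force: [-3.0, 0.1, -1.4]
width: 0.0
```

Request:
play_rows --pt "-0.0015 0 0 0 0" --pt "0 0 0 0 0"

```text
time: 13.25
tool_pos: [0.6006, 0.0688, 0.1683]
tcp_rot: [-0.452, -3.109, -0.0]
wrist_force: [-2.4, 1.7, -1.0]
width: -0.001
```

Request:
play_rows --pt "-0.0015 0 0 0 0" --pt "0 0 0 0 0"

```text
time: 13.5
tool_pos: [0.6015, 0.0685, 0.168]
tcp_rot: [-0.452, -3.107, 0.0]
wrist_force: [-4.9, 0.6, -0.1]
width: -0.002
```

Request:
play_rows --pt "-0.0015 0 0 0 0" --pt "0 0 0 0 0"

```text
time: 13.75
tool_pos: [0.602, 0.0683, 0.1678]
tcp_rot: [-0.452, -3.105, -0.0]
wrist_force: [-7.2, 2.2, 0.6]
width: -0.001
```

The force is rising (3 → 5 → 7.5 N) while the fingers barely advance, so the lever is on its end stop. I'll back off and look.

Request:
play_rows --pt "0.03 0 0 0 0" --pt "0.05 0 0 0 0" --pt "0.04 -0.04 0 0 0" --pt "0.02 -0.05 -0.03 0 0" --pt "0 -0.05 -0.03 0 0"

```text
time: 14.38
tool_pos: [0.429, -0.0274, 0.2295]
tcp_rot: [0.448, 3.106, -0.001]
wrist_force: [0.6, -0.4, 0.2]
width: 0.002
```

Request:
play_rows --pt "0 -0.05 -0.03 0 0" --pt "0 0 0 0 0"

```text
time: 14.62
tool_pos: [0.4178, -0.0781, 0.2628]
tcp_rot: [0.458, 3.097, -0.004]
wrist_force: [0.7, 0.7, 0.1]
width: 0.004
```

```bash
python3 -c "
from h import *;rep()
for n in C: cv2.imwrite(f'pics/{n}5.png',read_camera(n)[:,:,::-1])
a=cv2.imread('pics/top5.png')[150:330,130:310];b=cv2.imread('pics/side5.png')[220:400,180:360]
cv2.imwrite('pics/z5.png',np.hstack([cv2.resize(i,(400,400),interpolation=2) for i in(a,b)]))"
```

```text
t 14.625 g mm [-100.  -124.2] z 262.8 yaw y-axis -0.294 Fg [0.5 0.9] 0.11749336387320661 w 0.0
```

View pics/z5.png

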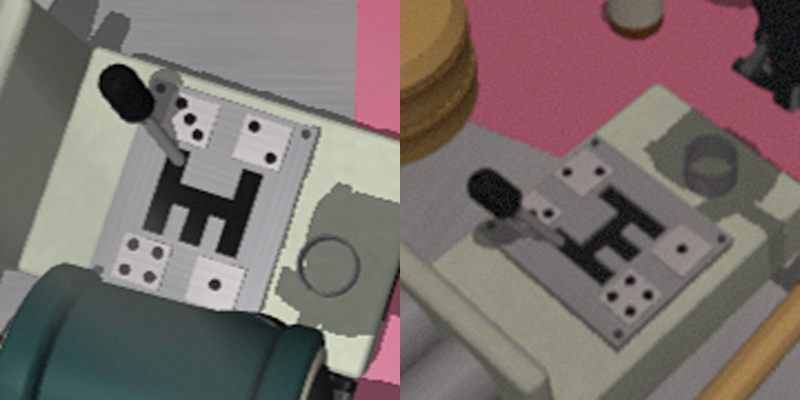

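The stem stands at the closed end of the three-dot slot. The knob is at about (126,93) in the top crop and (494,192) in the side crop. I'll check this by triangulation.

```bash
python3 -c "
from h import *
x,e=tri((126*.45+130,93*.45+150),(94.5*.45+180,192*.45+220));k=(x[:2]-g)@r;print(x,e,k*1000,'shift',np.arcsin(k[0]/.185),'select',np.arctan2(k[1],x[2]-.02))
rep()
"
```

```text
[0.62782216 0.06095883 0.17970911] 0.0019503191873333162 [61.74288651 68.91304209] shift 0.34027393434979647 select 0.40735570377949015
t 14.725 g mm [-102.2 -121.7] z 259.4 yaw y-axis -0.2907 Fg [-0.4  0.2] -0.7361855600652032 w -0.0
```

Shift 0.340 and select 0.407 put the lever fully home.

```bash
python3 -c "
from workcell import *
print(finish_job())"
```

```text
the job is handed in; nothing more can be done
None
```

The sheeter is in third speed, and I handed the job in at about 14.7 s. With the fingers closed, I pushed the lever out of park and across to the +y column. From there I pushed it along +x to the end stop of the slot marked with three dots, then drew the arm clear.

- **Lever position:** the last check put the knob at about x +62, y +69 mm in the gearbox frame, 180 mm high. That gives a shift of about 0.340 and a select of about 0.41, against an expected 0.34 and 0.39. The difference in select is within the free play.
- **Forces:** pushing took about 3 N, rising to 7.5 N on the end stop. The knob was never gripped or pulled up.
- **Everything else:** the plates and the cutter looked undisturbed in the last close-up pictures. I did not check the items further away again, but the arm did not go near them.
- **What disagreed:** the two cameras placed the gate about 5 mm apart sideways, so I used a middle value. The first sideways push stopped slightly short, so I pushed again before going into the slot.

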